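# Load the spice grinder and clamp its cup home

## Task

Unhook the narrow, deep grinding cup from the rack (not the wide, shallow strainer beside it), lower it gently and upright into the well of the spice grinder while the clamp yoke stands open, and then swing the yoke over it and press it fully down so that the cup is clamped home. Leave everything else where it is, with the strainer on its hook, and let go.

Things in the scene. Friction and masses are not known exactly. Their poses are not given: they have to be found in the camera images.
- cup_mid (a point): Grinding cup, 146 mm tall, about 0.25 kg, hanging by its bail on either hook: steel cup 54 mm across, 45 mm deep, bevelled foot; lid flange 84 mm across, 5 mm thick; steel bail; black knob. Point on its axis half-way up: foot 73 mm below, flange top 23 mm below. z = its axis, up; x = through the bail, as the rack's x at the start.
- cup_knob (a point): Centre of the cup's upright round grip knob, 16 mm across, 38 mm tall, 54 mm above cup_mid, on its axis. It stands on the bail: 8 mm round bar, flat-topped arch 44 mm wide along the cup's y, opening 28 mm wide and 50 mm high above the lid. The bail's top is 19 mm below this point, the underside of its top bar 27 mm below.
- strainer_mid (a point): The other thing on the rack, to be left there: a strainer with the same bail and knob as the cup but a wider lid flange, 108 mm across, and a wide shallow bowl, 98 mm across, only 28 mm from flange top to bottom; too wide for the well. Point on its axis, 34 mm above the flange's top, 62 mm below the knob's top.
- rack: Fixed rack with two deep upturned hooks of dark strip, 10 mm wide, 3 mm thick. Origin on the table midway between the hang points (its x = 0, y = +60 and -60 mm). Strips run level, tops 150 mm high, from a crossbar at x = 79 mm to x = -20 mm, the open side. Nothing of it is higher than the hook tips. Foot: x 40 to 130 mm, y +-90 mm.
- hook_tip (a point): Tip of the hook at the rack's y = +60 mm (the other is alike), 180 mm above the table, at the rack's x = -18.5 mm, turned up 30 mm above the strip's top. To free a bail, lift it more than 30 mm, but less than 46 mm since the lid then meets the strip, and withdraw along the rack's -x until the 84 mm flange has left the hook.
- well (a point): Spice grinder, fixed: black base, steel top, 100 mm tall. Centre of the round well's mouth, in the plane of the top; z up, +x to the back. Body: x -60 to +100, y +-75 mm from here. Well 58 mm across with a 3 mm chamfer; in it a sprung seat. Set in, the cup rides with cup_mid about 40 mm above this point (foot 33 mm below it); clamped home it is 8 mm lower.
- yoke (a joint): Clamp yoke, rad: 0 = fully down at its stop; starts at 1.5 to 1.75, upright behind the well; far stop 2.0. Stiff hinge, stays where left, also against the seat's spring. Swinging it takes about 4 N at the bar, pressing home (from about 0.12 rad) up to about 8 N. Its two steel arms, 54 mm apart inside, pass either side of the bail and press on the lid flange.
- yoke_bar (a point): Middle of the yoke's black round cross bar, by which it is moved: 12 mm thick, 78 mm long, along the grinder's y, 156 mm from the hinge axis. Fully down it is 80 mm in front of the well's centre (well x = -80 mm) and 35 mm above the grinder's top, ahead of the front face. It swings clear over the knob of a cup in the well.
- yoke_hinge (a point): Middle of the yoke's hinge axis, parallel to the grinder's y: 75 mm behind the well's centre, 19 mm above the grinder's top. Opening lifts the bar up and back.
- oil: Bystander: tall glass oil bottle, 54 mm across, 240 mm tall, standing loose between rack and grinder, farther off. Origin: centre of its underside.
- tin: Bystander: food tin, 72 mm across, 110 mm tall, loose, beside the front of the grinder. Origin: centre of its underside.
- mill: Bystander: wooden pepper mill, 52 mm across, 160 mm tall, loose, beside the front of the grinder, on the other side than the tin. Origin: centre of its underside.
- onion: Bystander: onion, 70 mm across, 65 mm tall, on the table in front of the rack, under the way out from the hooks. Origin: its underside.
Mind the look-alikes: they are no part of the job. What is shaped like the part that bears well but green is not meant. Leave any orange look-alike of the part that bears cup_mid alone.

How it is judged:
By the outcome, as a careful person would: the job done as asked, in the order asked, and still so for the second after the job is handed in, with the robot touching nothing.
It also fails if it takes over 67 s, if anything falls off the work surface, if the arm or the gripper's body presses on something with over 40 N, if the wrist force passes 120 N, or if a joint passes its speed limit or range.

## Robot

A 6-joint arm with a two-finger parallel gripper is mounted at the origin on the work surface. World frame = base frame: x ahead of the robot, y to its left, z up, the work surface at z = 0. Lengths are in m, angles in degrees, forces in N, time in s.
With the tool pointing down it reaches from about 0.4 to 0.825 m from the base axis. Payload 7 kg.
Tool frame: the origin (TCP) lies midway between the tips of the shut fingers; the grasp point (between the pads) lies 19 mm behind it; z points along the fingers, y is the line along which they close (so a half turn about z gives the same grasp; the last joint's range is limited). The gripper opens to 88 mm and grips with 3 to 60 N. Pads are 19 mm wide; open, the fingers measure 130 mm over their backs; the gripper's body (78 mm by 193 mm) begins 47 mm behind the grasp point.
Start: joints at [82.684, 20.546, 0.682, 0, -70.136, -16.507], TCP at [0.273, 0.617, 0.227] pointing down, gripper open.
Joint ranges: [-176.03, 176.03], [-82.01, 121.73], [-58.28, 71.71], [-173.87, 95.51], [-174.79, -0.11], [-173.66, 173.66]. Speed limits (degrees/s): [136.94, 136.94, 172.46, 180, 180, 180].

## Interface

Orientations are given as [roll, pitch, yaw] about the fixed x, y, z axes, in that order (R = Rz(yaw) Ry(pitch) Rx(roll)).
In Python, from plant import r gives the robot as it stands. The module is installed in compiled form; this text tells all that it offers.
- The arm moves only by the tool play_rows, never from a script. Its argument "rows" is a list of rows, each an object with "slide": the shift along the tool's x, y, z as a fraction of full scale, a list of three; "delta_rot": the turn, a rotation vector about the tool's x, y, z as a fraction of full scale, a list of three; "fingers": the opening, from -1 (shut) to 1 (fully open). In form: [{"slide": [x, y, z], "delta_rot": [rx, ry, rz], "fingers": fingers}, ...]. A call has 1 to 8 rows; each row shifts and turns the commanded pose from where the row before left it, along the tool's axes as they then stand; what a row does not reach is not made up. Full scale, the value 1, is 0.15 m for a shift and 0.08 rad for a turn. A row lasts 1/8 s, in which the tool goes at most 62.5 mm and 10.7 degrees, less where a joint would pass 70% of its speed; a pose out of reach is approached as far as the arm can. A call with a number of a shift or a turn outside -1 to 1 is refused whole. A call with a gripper value outside its range is refused whole. The fingers move at their own pace and stop on an object; "squeeze" is the grip in N (left out, the last holds). Time passes only in rows, so rows that do not move let the fingers close. It gives the time, the measured TCP pose, the force, the opening and the grip force at its end, in the units of the state.
- r.get_state(): the state, without advancing time (a new reading comes with each control period).
- r.capture(name): name is "side" or "top"; returns a dict with "image" (480x640x3 uint8, blue, green, red), "fx", "fy", "cx", "cy" (pixels), "R" (3x3) and "t" (3): a world point X has camera coordinates R X + t. Camera axes: x right, y down, z forward; pixel columns grow to the right and rows downward; lengths in m; the calibration is good to about 2 mm. A picture is of the moment at which its call begins. There is no depth.
- r.close_job(): hands the job in; it is judged then, once.
The state is a dict: "time_s": time; "joints": joint angles; "qd": joint speeds; "joint_torque": joint torques, N m; "tcp_pos": TCP position; "eef_rot": TCP orientation; "contact_force": force on the tool from outside, world axes, zero at the start; "moment": the same for the moment, N m; "gripper_width": finger opening in m; "gripper_force": force on a finger pad.
Only numpy, scipy, OpenCV 4.12 (cv2) and the standard library are available. Lean on these libraries where they do the work, as an engineer would, in place of code of your own. Each camera call takes 0.05 s, during which the arm holds its last target. There are 200 camera calls.

## Working session

There is one attempt and no reset: what is moved stays moved. The work goes in short steps, Python scripts to look and compute and a tool call to move; the robot and the scene stay as the last step left them, time stands still between calls to the robot, and variables do not carry over. Pictures are saved under pics/ and viewed, at most 10 in all, crops included, and the job is handed in when it is done.

Besides the shell and the picture viewer there is one more tool, called by a JSON object that holds its "name" and its "arguments", one argument or row to a line. play_rows: Moves the arm, as the interface text tells. Shift numbers are shares of 0.15 m and turn numbers shares of 0.08 rad, none past 1 either way. Its arguments: {"type":"object","properties":{"rows":{"type":"array"},"squeeze":{"type":"number"}},"required":["rows"]}

```bash
mkdir -p pics; cat > h.py <<'E'
import numpy as np, cv2
from plant import r
def proj(c,X):
    p=c["R"]@np.array(X)+c["t"]; return np.array([c["fx"]*p[0]/p[2]+c["cx"],c["fy"]*p[1]/p[2]+c["cy"]])
def ray(c,uv):
    R=np.array(c["R"]);d=R.T@np.array([(uv[0]-c["cx"])/c["fx"],(uv[1]-c["cy"])/c["fy"],1.]);return -R.T@np.array(c["t"]),d
def onz(c,uv,z):
    o,d=ray(c,uv);return o+d*(z-o[2])/d[2]
def tri(c1,u1,c2,u2):
    o1,d1=ray(c1,u1);o2,d2=ray(c2,u2);s=np.linalg.lstsq(np.c_[d1,-d2],o2-o1,rcond=None)[0]
    a,b=o1+s[0]*d1,o2+s[1]*d2;return (a+b)/2,np.linalg.norm(a-b)
E
python3 - <<'E'
from h import *
for n in("side","top"):
    c=r.capture(n);cv2.imwrite(f"pics/{n}0.png",c["image"]);print(n,-np.array(c["R"]).T@c["t"],np.array(c["R"])[2],c["fx"])
s=r.get_state();print(s)
E
```

```text
side [ 0.04421758 -0.90108729  0.7133725 ] [ 0.43867405  0.75582747 -0.48609661] 524.449283164719
top [0.37714378 0.02481918 1.21850758] [ 0.17033758 -0.02572357 -0.98504995] 459.8400776817092
{'time_s': 0.1, 'joints': array([ 8.26838809e+01,  2.05861855e+01,  6.39162418e-01, -1.54527541e-02,
       -7.01345106e+01, -1.65052666e+01]), 'qd': array([-0.02536876, -0.07460807,  0.10951179, -0.0770285 ,  0.07316765,
        0.05177988]), 'joint_torque': array([-2.54813829e-03, -5.84162772e+01,  2.93746394e+01,  7.01556042e+00,
        1.00891685e-02, -5.57724218e-05]), 'tcp_pos': array([0.27250472, 0.61708664, 0.22573754]), 'eef_rot': array([ 1.79917699e+02, -9.23701248e-03, -2.38266404e+01]), 'contact_force': array([0.19106979, 0.1218228 , 0.14158887]), 'moment': array([ 0.02227845, -0.04349594, -0.02315773]), 'gripper_force': 0.0, 'gripper_width': 0.08737929442511877}
```

View pics/side0.png

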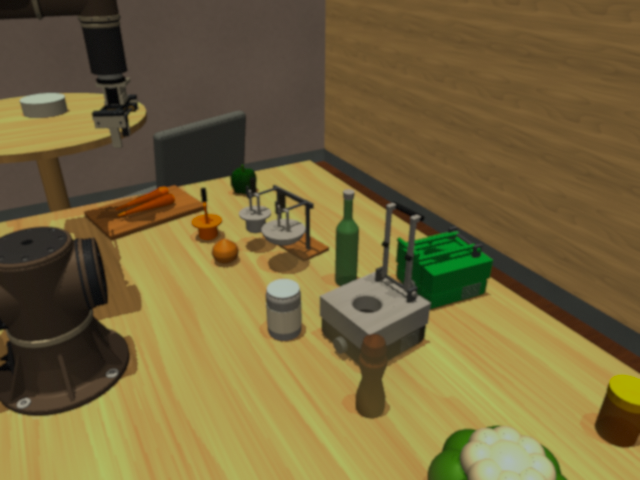

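View pics/top0.png

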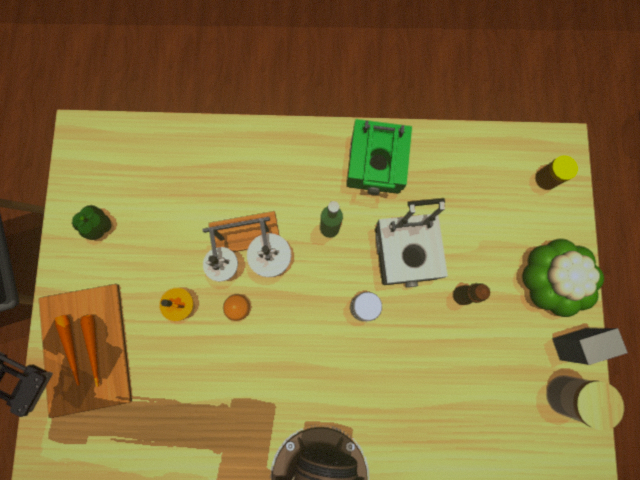

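The side view shows the cup at (257,212) and the strainer at (284,228). The grinder's well is at (368,303) and the bar at (406,211). In the top view the cup is at (220,264), the strainer at (269,255), the well at (414,256) and the bar at (428,204). I'll zoom in next.

```bash
python3 - <<'E'
import cv2,numpy as np
s=cv2.imread("pics/side0.png");t=cv2.imread("pics/top0.png")
def g(im,x,y,w,h,k):return cv2.resize(im[y:y+h,x:x+w],None,fx=k,fy=k,interpolation=cv2.INTER_CUBIC)
a=np.hstack([g(s,230,175,100,75,4),g(t,195,205,100,75,4)])
b=np.hstack([g(s,315,195,133,100,3),g(t,360,190,133,100,3)])
b=np.hstack([g(s,315,190,120,150,3)[:300*2],g(t,370,190,110,110,4)[:450,:440]][0:1]+[cv2.copyMakeBorder(g(t,370,190,110,110,4),0,10,0,0,0)])
cv2.imwrite("pics/z1.png",a);cv2.imwrite("pics/z2.png",b);print(a.shape,b.shape)
E
```

```text
(300, 800, 3) (450, 800, 3)
```

View pics/z1.png

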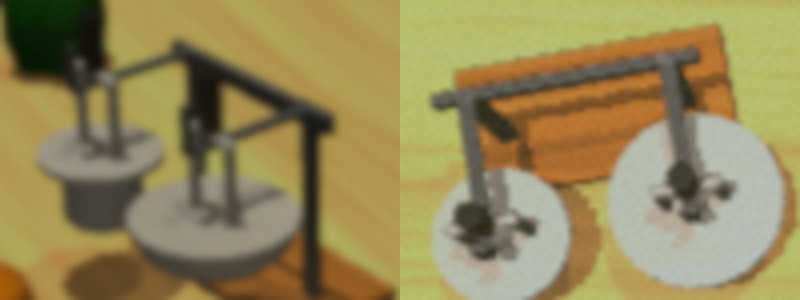

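View pics/z2.png

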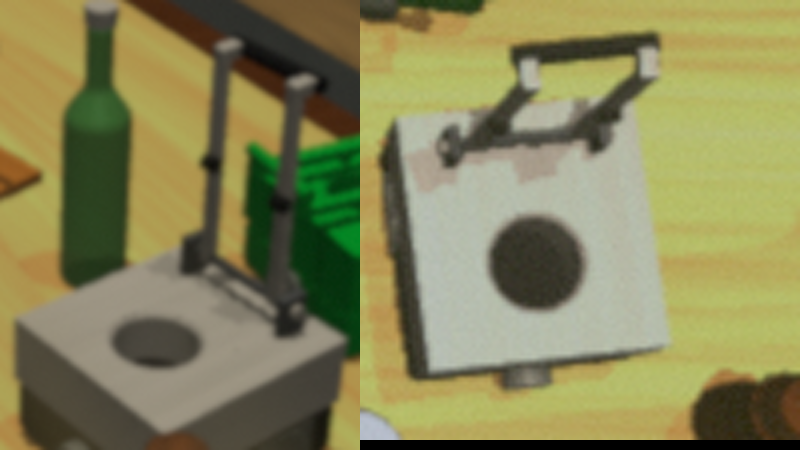

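The left zoom shows the cup's flange on the left hook and the strainer on the right. In the top view the crossbar ends are at about (304,230) and (370,218), and the well centre is at about (504,256). Next I'll fit masks.

```bash
python3 - <<'E'
from h import *
T=r.capture("top");S=r.capture("side")
def mask(c,box,smax=70,vmin=110):
    x,y,w,h=box;m=np.zeros((480,640),np.uint8);hs=cv2.cvtColor(c["image"],cv2.COLOR_BGR2HSV)
    m[y:y+h,x:x+w]=((hs[...,1]<smax)&(hs[...,2]>vmin))[y:y+h,x:x+w]*255;return m
def big(m):
    return max(cv2.findContours(m,cv2.RETR_EXTERNAL,cv2.CHAIN_APPROX_NONE)[0],key=cv2.contourArea)
for n,box in(("cup",(198,240,44,50)),("str",(243,228,52,52))):
    h=cv2.convexHull(big(cv2.morphologyEx(mask(T,box),cv2.MORPH_OPEN,np.ones((3,3)))))
    e=cv2.fitEllipse(h);z=.0975;p=onz(T,e[0],z);print(n,"top",e,p,"diam",2*np.linalg.norm(p-onz(T,(e[0][0]+e[1][0]/2,e[0][1]),z)),2*np.linalg.norm(p-onz(T,(e[0][0]+e[1][1]/2,e[0][1]),z)))
# grinder top
m=mask(T,(370,205,85,85));c=big(m);rect=cv2.minAreaRect(c);print("rect",rect)
q=cv2.approxPolyDP(cv2.convexHull(c),4,True)[:,0];print("poly",[(tuple(v),onz(T,v,.1)[:2].round(4)) for v in q])
# well
g=cv2.cvtColor(T["image"],cv2.COLOR_BGR2GRAY);w=np.zeros_like(g);w[238:275,397:432]=(g[238:275,397:432]<110)*255
e=cv2.fitEllipse(big(w));print("well",e,onz(T,e[0],.1))
gs=cv2.cvtColor(S["image"],cv2.COLOR_BGR2GRAY);w=np.zeros_like(gs);w[290:315,345:390]=(gs[290:315,345:390]<110)*255
e=cv2.fitEllipse(big(w));print("well side",e,onz(S,e[0],.1))
# rack crossbar, strips (approx zoom readings /4)
f=lambda x,y:(195+(x-400)/4,205+y/4)
for a,b in((f(435,101),f(698,53)),):
    A,B=onz(T,a,.15),onz(T,b,.15);d=B-A;print("crossbar",A,B,np.degrees(np.arctan2(d[1],d[0])))
for a,b in((f(466,95),f(478,195)),(f(668,60),f(682,160))):
    A,B=onz(T,a,.15),onz(T,b,.15);d=A-B;print("strip x",A,B,np.degrees(np.arctan2(d[1],d[0])))
# knob: top view & side view top points by zoom
print("knob tri",tri(T,f(470,213),S,(230+73/4,175+45/4)))
# yoke bar mid
print("bar",tri(T,(370+(585-360)/4,190+47/4),S,(315+268/3,190+63/3)))
# bystanders
for n,uv,z in(("tin",(367,306),.11),("mill",(480,292),.16),("oil",(334,208),.24),("orangecup",(176,304),.06),("onion",(236,307),.045)):print(n,onz(T,uv,z))
E
```

```text
cup top ((219.8928680419922, 263.79205322265625), (33.52674102783203, 35.05476760864258), 61.33260726928711) [0.5114349  0.25072369 0.0975    ] diam 0.08133812928210957 0.08504928202254536
str top ((268.5351257324219, 254.80409240722656), (43.48891830444336, 44.084896087646484), 55.24374771118164) [0.53580409 0.13329028 0.0975    ] diam 0.1065380447365495 0.10800007901977222
rect ((412.9030456542969, 247.69166564941406), (65.37100219726562, 61.43921661376953), 83.1572265625)
poly [((np.int32(437), np.int32(215)), array([ 0.6444, -0.2852])), ((np.int32(447), np.int32(275)), array([ 0.4937, -0.3059])), ((np.int32(387), np.int32(282)), array([ 0.4739, -0.1577])), ((np.int32(379), np.int32(219)), array([ 0.631 , -0.1389]))]
well ((413.63946533203125, 255.2437744140625), (21.9484806060791, 22.79128074645996), 131.7220458984375) [ 0.54114857 -0.22431925  0.1       ]
well side ((366.62823486328125, 303.8951110839844), (16.248964309692383, 29.640060424804688), 95.22492218017578) [ 0.54032798 -0.22578967  0.1       ]
crossbar [0.58375253 0.28209914 0.15      ] [0.61591349 0.12904975 0.15      ] -78.13283638501069
strip x [0.58771958 0.26420823 0.15      ] [0.52846639 0.25390134 0.15      ] 9.867676374093866
strip x [0.61129327 0.14660727 0.15      ] [0.55146565 0.13613929 0.15      ] 9.924524632256706
knob tri (array([0.50814155, 0.25463492, 0.17550355]), np.float64(0.013380337731174207))
bar (array([ 0.62846491, -0.21274139,  0.27614794]), np.float64(0.004976371948662974))
tin [ 0.4147027  -0.10746943  0.11      ]
mill [ 0.44929336 -0.36398879  0.16      ]
oil [ 0.62177079 -0.019655    0.24      ]
orangecup [0.41380073 0.36093982 0.06      ]
onion [0.40918524 0.21520326 0.045     ]
```

{"name": "play_rows", "arguments": {
  "rows": [
    {"slide": [0, 0, -0.05], "delta_rot": [0, 0, -0.97], "fingers": 1},
    {"slide": [0, 0, -0.05], "delta_rot": [0, 0, -0.97], "fingers": 1},
    {"slide": [0, 0, -0.05], "delta_rot": [0, 0, -0.97], "fingers": 1},
    {"slide": [0, 0, -0.05], "delta_rot": [0, 0, -0.97], "fingers": 1},
    {"slide": [0, 0, -0.05], "delta_rot": [0, 0, -0.97], "fingers": 1},
    {"slide": [0, 0, -0.05], "delta_rot": [0, 0, -0.97], "fingers": 1},
    {"slide": [0, 0, 0], "delta_rot": [0, 0, -0.97], "fingers": 1},
    {"slide": [0, 0, 0], "delta_rot": [0, 0, -0.97], "fingers": 1}
  ]
}}

```text
time_s: 1.2
tcp_pos: [0.2726, 0.6174, 0.2714]
eef_rot: [180.0, 0.0, 11.9]
contact_force: [-0.1, -0.1, 0.4]
gripper_width: 0.0876
gripper_force: 0.0
```

```bash
cat >> h.py <<'E'
from scipy.spatial.transform import Rotation as Ro
def go(p,yaw=None,rpy=None):
    s=r.get_state();Rm=Ro.from_euler("xyz",s["eef_rot"],degrees=True);d=Rm.inv().apply(np.array(p)-s["tcp_pos"])/.15
    R2=Ro.from_euler("xyz",rpy or (180,0,yaw),degrees=True);w=(Rm.inv()*R2).as_rotvec()/.08
    print("pos",s["tcp_pos"].round(4),s["eef_rot"].round(2),"slide",d.round(3),"rot",w.round(3),"w",round(s["gripper_width"],4),"F",s["contact_force"].round(1),"t",s["time_s"])
E
python3 -c "
from h import *
go((.5114,.2507,.26),11.7)"
```

```text
pos [0.2726 0.6174 0.2714] [1.7999e+02 1.0000e-02 1.1890e+01] slide [1.054 2.72  0.076] rot [0.002 0.002 0.042] w 0.0876 F [-0.1 -0.1  0.4] t 1.2
```

{"name": "play_rows", "arguments": {
  "rows": [
    {"slide": [0.13, 0.34, 0], "delta_rot": [0, 0, 0.04], "fingers": 1},
    {"slide": [0.13, 0.34, 0], "delta_rot": [0, 0, 0], "fingers": 1},
    {"slide": [0.13, 0.34, 0], "delta_rot": [0, 0, 0], "fingers": 1},
    {"slide": [0.13, 0.34, 0], "delta_rot": [0, 0, 0], "fingers": 1},
    {"slide": [0.13, 0.34, 0], "delta_rot": [0, 0, 0], "fingers": 1},
    {"slide": [0.13, 0.34, 0], "delta_rot": [0, 0, 0], "fingers": 1},
    {"slide": [0.13, 0.34, 0], "delta_rot": [0, 0, 0], "fingers": 1},
    {"slide": [0.13, 0.34, 0], "delta_rot": [0, 0, 0], "fingers": 1}
  ]
}}

```text
time_s: 2.2
tcp_pos: [0.508, 0.2475, 0.2717]
eef_rot: [-180.0, -0.0, 11.6]
contact_force: [0.6, 0.3, -0.4]
gripper_width: 0.0876
gripper_force: 0.0
```

```bash
python3 - <<'E'
from h import *
go((.5114,.2507,.21),11.7)
s=r.capture("side");t=r.capture("top")
def g(im,x,y,w,h,k):return cv2.resize(im[y:y+h,x:x+w],None,fx=k,fy=k,interpolation=cv2.INTER_CUBIC)
cv2.imwrite("pics/a1.png",np.hstack([g(s["image"],210,120,100,125,4),g(t["image"],180,200,100,125,4)]))
E
```

```text
pos [0.508  0.2475 0.2717] [-1.7999e+02 -1.0000e-02  1.1580e+01] slide [ 0.026 -0.016  0.411] rot [-0.002 -0.002 -0.027] w 0.0876 F [ 0.6  0.3 -0.4] t 2.2
```

View pics/a1.png

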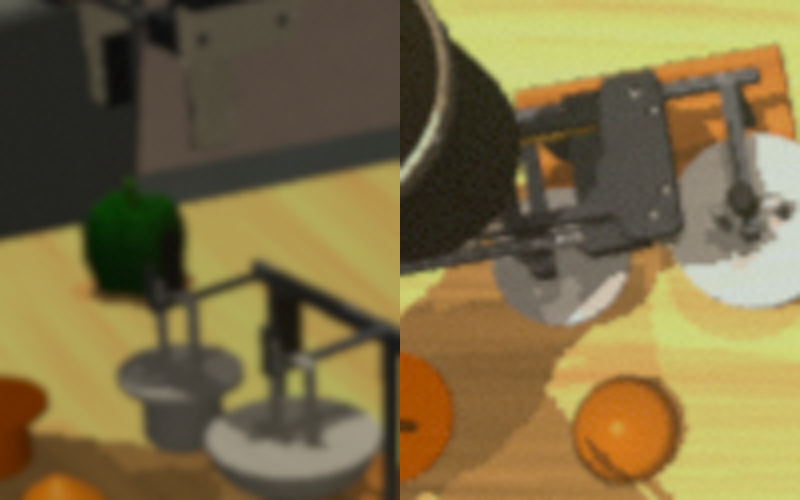

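The open gripper straddles the cup's bail, which is at about (315,265) in the right panel, and it's clear of the strainer. Now I'll descend over the knob.

{"name": "play_rows", "arguments": {
  "rows": [
    {"slide": [0.026, -0.016, 0.12], "delta_rot": [0, 0, -0.03], "fingers": 1},
    {"slide": [0, 0, 0.12], "delta_rot": [0, 0, 0], "fingers": 1},
    {"slide": [0, 0, 0.12], "delta_rot": [0, 0, 0], "fingers": 1},
    {"slide": [0, 0, 0.12], "delta_rot": [0, 0, 0], "fingers": 1},
    {"slide": [0, 0, 0.12], "delta_rot": [0, 0, 0], "fingers": 1},
    {"slide": [0, 0, 0.12], "delta_rot": [0, 0, 0], "fingers": 1},
    {"slide": [0, 0, 0], "delta_rot": [0, 0, 0], "fingers": 1}
  ]
}}

```text
time_s: 3.18
tcp_pos: [0.5092, 0.2524, 0.1612]
eef_rot: [179.9, 0.2, 11.8]
contact_force: [-0.0, -0.0, 0.3]
gripper_width: 0.088
gripper_force: 0.0
```

{"name": "play_rows", "arguments": {
  "rows": [
    {"slide": [0, 0, 0], "delta_rot": [0, 0, 0], "fingers": -0.2},
    {"slide": [0, 0, 0], "delta_rot": [0, 0, 0], "fingers": -0.4},
    {"slide": [0, 0, 0], "delta_rot": [0, 0, 0], "fingers": -0.5},
    {"slide": [0, 0, 0], "delta_rot": [0, 0, 0], "fingers": -0.55}
  ],
  "squeeze": 25
}}

```text
time_s: 3.68
tcp_pos: [0.5109, 0.2523, 0.1639]
eef_rot: [-180.0, -0.0, 11.7]
contact_force: [0.2, 0.5, 1.5]
gripper_width: 0.0532
gripper_force: 0.0
```

```bash
python3 - <<'E'
from h import *
go((.5114,.2507,.163),11.7)
s=r.capture("side");t=r.capture("top")
def g(im,x,y,w,h,k):return cv2.resize(im[y:y+h,x:x+w],None,fx=k,fy=k,interpolation=cv2.INTER_CUBIC)
cv2.imwrite("pics/a2.png",np.hstack([g(s["image"],220,150,80,100,5),g(t["image"],190,210,80,100,5)]))
E
```

```text
pos [0.5109 0.2523 0.1639] [-1.7998e+02 -3.0000e-02  1.1690e+01] slide [0.001 0.011 0.006] rot [-0.005 -0.007 -0.001] w 0.0532 F [0.2 0.5 1.5] t 3.675
```

View pics/a2.png

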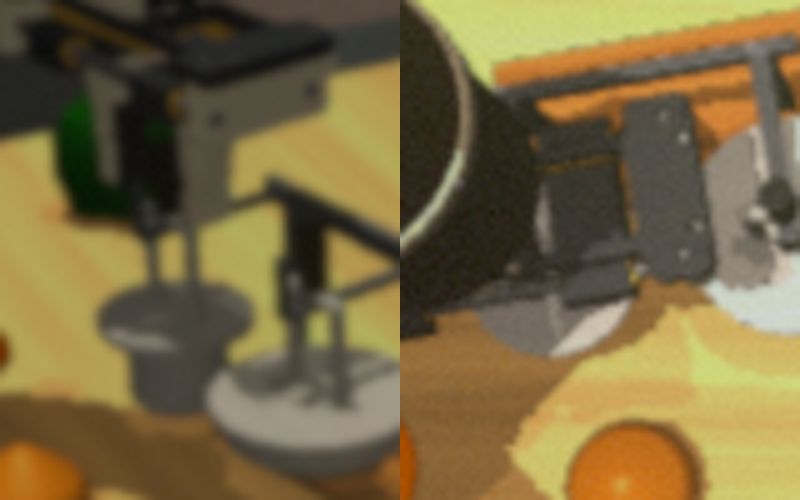

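The fingers are around the knob, just above the bail. Closing now.

{"name": "play_rows", "arguments": {
  "rows": [
    {"slide": [0, 0, 0], "delta_rot": [0, 0, 0], "fingers": -0.8},
    {"slide": [0, 0, 0], "delta_rot": [0, 0, 0], "fingers": -1},
    {"slide": [0, 0, 0], "delta_rot": [0, 0, 0], "fingers": -1},
    {"slide": [0, 0, 0], "delta_rot": [0, 0, 0], "fingers": -1},
    {"slide": [0, 0, 0], "delta_rot": [0, 0, 0], "fingers": -1},
    {"slide": [0, 0, 0], "delta_rot": [0, 0, 0], "fingers": -1},
    {"slide": [0, 0, 0], "delta_rot": [0, 0, 0], "fingers": -1}
  ],
  "squeeze": 30
}}

```text
time_s: 4.65
tcp_pos: [0.5108, 0.2523, 0.1636]
eef_rot: [-180.0, -0.0, 11.7]
contact_force: [-0.0, 1.2, -0.2]
gripper_width: 0.0156
gripper_force: 30.0
```

{"name": "play_rows", "arguments": {
  "rows": [
    {"slide": [0, 0, -0.063], "delta_rot": [0, 0, 0], "fingers": -1},
    {"slide": [0, 0, -0.063], "delta_rot": [0, 0, 0], "fingers": -1},
    {"slide": [0, 0, -0.063], "delta_rot": [0, 0, 0], "fingers": -1},
    {"slide": [0, 0, -0.063], "delta_rot": [0, 0, 0], "fingers": -1},
    {"slide": [0, 0, 0], "delta_rot": [0, 0, 0], "fingers": -1},
    {"slide": [0, 0, 0], "delta_rot": [0, 0, 0], "fingers": -1}
  ]
}}

```text
time_s: 5.4
tcp_pos: [0.5105, 0.2521, 0.2011]
eef_rot: [-180.0, 0.0, 11.7]
contact_force: [-0.0, -0.6, -4.1]
gripper_width: 0.0154
gripper_force: 30.0
```

```bash
python3 - <<'E'
from h import *
go((.5114,.2507,.2015),11.7)
s=r.capture("side");t=r.capture("top")
def g(im,x,y,w,h,k):return cv2.resize(im[y:y+h,x:x+w],None,fx=k,fy=k,interpolation=cv2.INTER_CUBIC)
cv2.imwrite("pics/a3.png",np.hstack([g(s["image"],220,150,80,100,5),g(t["image"],190,210,80,100,5)]))
E
```

```text
pos [0.5105 0.2521 0.2011] [-1.800e+02  2.000e-02  1.169e+01] slide [ 0.004  0.011 -0.002] rot [-0.001  0.005 -0.002] w 0.0154 F [-0.  -0.6 -4.1] t 5.4
```

View pics/a3.png

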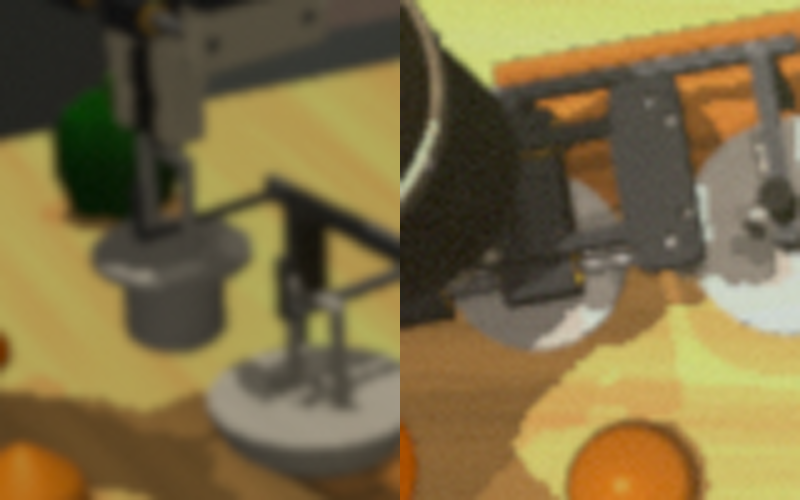

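The cup has risen upright off the hook, with its flange at about (172,255) in the left panel and still below the strip. Withdrawing along -x.

{"name": "play_rows", "arguments": {
  "rows": [
    {"slide": [-0.05, 0, 0], "delta_rot": [0, 0, 0], "fingers": -1},
    {"slide": [-0.07, 0, 0], "delta_rot": [0, 0, 0], "fingers": -1},
    {"slide": [-0.07, 0, 0], "delta_rot": [0, 0, 0], "fingers": -1},
    {"slide": [-0.07, 0, 0], "delta_rot": [0, 0, 0], "fingers": -1},
    {"slide": [-0.08, 0, 0], "delta_rot": [0, 0, 0], "fingers": -1},
    {"slide": [-0.08, 0, 0], "delta_rot": [0, 0, 0], "fingers": -1},
    {"slide": [-0.08, 0, 0], "delta_rot": [0, 0, 0], "fingers": -1},
    {"slide": [-0.06, 0, 0], "delta_rot": [0, 0, 0], "fingers": -1}
  ]
}}

```text
time_s: 6.5
tcp_pos: [0.4277, 0.235, 0.2015]
eef_rot: [-180.0, -0.0, 11.7]
contact_force: [0.1, 0.3, -3.9]
gripper_width: 0.0155
gripper_force: 30.0
```

{"name": "play_rows", "arguments": {
  "rows": [
    {"slide": [-0.03, 0, -0.1], "delta_rot": [0, 0, 0], "fingers": -1},
    {"slide": [0, 0, -0.15], "delta_rot": [0, 0, 0], "fingers": -1},
    {"slide": [0, 0, -0.15], "delta_rot": [0, 0, 0], "fingers": -1},
    {"slide": [0, 0, -0.15], "delta_rot": [0, 0, 0], "fingers": -1},
    {"slide": [0, 0, -0.15], "delta_rot": [0, 0, 0], "fingers": -1},
    {"slide": [0, 0, -0.1], "delta_rot": [0, 0, 0], "fingers": -1},
    {"slide": [0, 0, -0.05], "delta_rot": [0, 0, 0.46], "fingers": -1},
    {"slide": [0, 0, 0], "delta_rot": [0, 0, 0.46], "fingers": -1}
  ]
}}

```text
time_s: 7.5
tcp_pos: [0.4241, 0.2343, 0.329]
eef_rot: [-180.0, -0.0, 7.3]
contact_force: [0.2, -0.4, -3.7]
gripper_width: 0.0153
gripper_force: 30.0
```

```bash
python3 - <<'E'
from h import *
go((.541,-.225,.33),7.5)
E
```

```text
pos [0.4241 0.2343 0.329 ] [-1.7998e+02 -1.0000e-02  7.3200e+00] slide [ 0.383  3.137 -0.008] rot [-0.004 -0.002 -0.039] w 0.0153 F [ 0.2 -0.4 -3.7] t 7.5
```

{"name": "play_rows", "arguments": {
  "rows": [
    {"slide": [0.02, 0.13, 0], "delta_rot": [0, 0, -0.04], "fingers": -1},
    {"slide": [0.03, 0.25, 0], "delta_rot": [0, 0, 0], "fingers": -1},
    {"slide": [0.03, 0.25, 0], "delta_rot": [0, 0, 0], "fingers": -1},
    {"slide": [0.03, 0.25, 0], "delta_rot": [0, 0, 0], "fingers": -1},
    {"slide": [0.03, 0.25, 0], "delta_rot": [0, 0, 0], "fingers": -1},
    {"slide": [0.03, 0.25, 0], "delta_rot": [0, 0, 0], "fingers": -1},
    {"slide": [0.03, 0.25, 0], "delta_rot": [0, 0, 0], "fingers": -1},
    {"slide": [0.03, 0.25, 0], "delta_rot": [0, 0, 0], "fingers": -1}
  ]
}}

```text
time_s: 8.5
tcp_pos: [0.4956, -0.0419, 0.3279]
eef_rot: [-180.0, 0.1, 7.6]
contact_force: [1.5, 0.3, -3.0]
gripper_width: 0.0153
gripper_force: 30.0
```

{"name": "play_rows", "arguments": {
  "rows": [
    {"slide": [0.03, 0.25, 0], "delta_rot": [0, 0, 0], "fingers": -1},
    {"slide": [0.03, 0.25, 0], "delta_rot": [0, 0, 0], "fingers": -1},
    {"slide": [0.03, 0.25, 0], "delta_rot": [0, 0, 0], "fingers": -1},
    {"slide": [0.03, 0.25, 0], "delta_rot": [0, 0, 0], "fingers": -1},
    {"slide": [0.03, 0.15, 0], "delta_rot": [0, 0, 0], "fingers": -1},
    {"slide": [0.03, 0.1, 0], "delta_rot": [0, 0, 0], "fingers": -1},
    {"slide": [0, 0, 0], "delta_rot": [0, 0, 0], "fingers": -1}
  ]
}}

```text
time_s: 9.38
tcp_pos: [0.5477, -0.2233, 0.3277]
eef_rot: [-180.0, 0.1, 7.6]
contact_force: [-0.8, 0.3, -3.5]
gripper_width: 0.0153
gripper_force: 30.0
```

```bash
python3 - <<'E'
from h import *
go((.541,-.225,.26),7.5)
s=r.capture("side");t=r.capture("top")
def g(im,x,y,w,h,k):return cv2.resize(im[y:y+h,x:x+w],None,fx=k,fy=k,interpolation=cv2.INTER_CUBIC)
cv2.imwrite("pics/s4.png",s["image"]);cv2.imwrite("pics/t4.png",t["image"])
cv2.imwrite("pics/a4.png",np.hstack([g(s["image"],310,160,130,195,3),g(t["image"],360,180,130,195,3)]))
E
```

```text
pos [ 0.5477 -0.2233  0.3277] [-1.7997e+02  1.1000e-01  7.5700e+00] slide [-0.045  0.005  0.451] rot [-0.007  0.024  0.015] w 0.0153 F [-0.8  0.3 -3.5] t 9.375
```

View pics/a4.png

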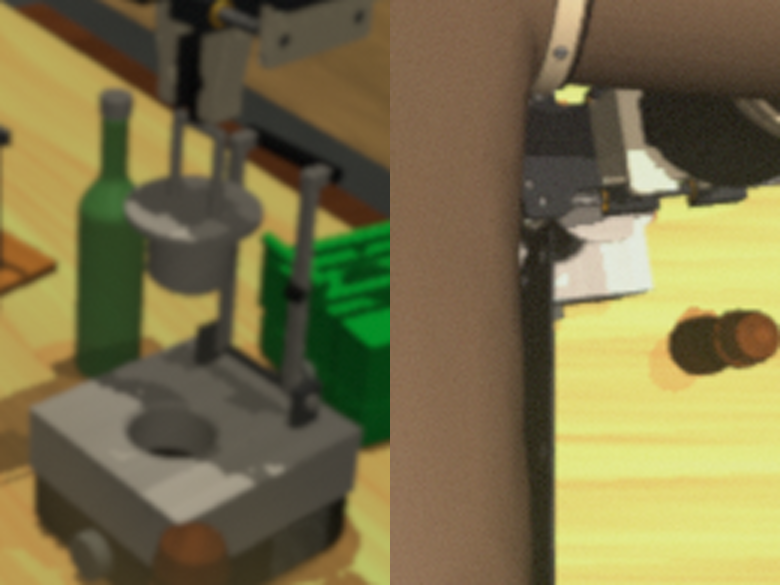

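The side panel shows the cup upright above the well: flange x 123–262 at y≈208, well rim x 127–218 at y≈432. I'll compare the cup's position with the well in this same view.

```bash
python3 - <<'E'
from h import *
s=r.capture("side");im=s["image"];p=r.get_state()["tcp_pos"];off=.0137
hs=cv2.cvtColor(im,cv2.COLOR_BGR2HSV)
zt=p[2]+off-.077;a=np.linspace(0,2*np.pi,72)
P=np.array([proj(s,(p[0]+.042*np.cos(t),p[1]+.042*np.sin(t),zt-.0025)) for t in a])
print("pred flange L/R/top/bot",P[:,0].min(),P[:,0].max(),P[:,1].min(),P[:,1].max())
F=np.array([proj(s,(p[0]+.025*np.cos(t),p[1]+.025*np.sin(t),p[2]+off-.127)) for t in a]);print("pred foot",F[:,0].min(),F[:,0].max(),F[:,1].max())
m=(hs[...,1]<75)
for y in range(224,240,2):print(y,"".join("#" if v else "." for v in m[y,345:405]), hs[y,349:354,1],hs[y,394:400,1])
W=np.array([proj(s,(.541+.032*np.cos(t),-.225+.032*np.sin(t),.1)) for t in a]);print("pred well",W.min(0),W.max(0))
g=cv2.cvtColor(im,cv2.COLOR_BGR2GRAY)
for x in (370,374):print(x,g[212:262,x])
E
```

```text
pred flange L/R/top/bot 349.69127163267297 396.1143400158419 218.42544849466418 240.32311078866377
pred foot 358.0695573317371 385.0346718982216 258.45825096076277
224 ........########################################............ [129 125 110  82  53] [102 119 128 132 132 132]
226 ......############################################.......... [124  99  67  43  40] [ 56  82 108 124 130 131]
228 ......#############################################......... [123  97  57  42  41] [ 40  53  86 116 130 133]
230 ......#############################################......... [125 108  65  41  39] [ 39  46  77 115 133 138]
232 .......############################################......... [130 126  93  49  42] [ 41  50  91 131 146 148]
234 ........##########################################.......... [132 131 124 106  71] [ 53  92 125 142 148 150]
236 ..........######################################............ [135 131 131 129 114] [115 132 139 143 143 145]
238 .............################################............... [135 131 137 135 131] [134 138 138 144 162 168]
pred well [350.32555375 294.08096551] [383.10788799 313.61391453]
370 [119 118 119 123 123 112  95  84  76  71  68  67  68  70  70  70  70  69
  69  70  71  76  93 115 132 143 138 111  83  71  69  69  69  70  69  70
  70  70  70  71  71  71  71  72  79 104 140 159 163 161]
374 [166 165 163 159 151 134 112  96  91  87  79  73  71  71  71  71  70  70
  70  70  70  73  81  87  92 100 106 100  85  74  70  71  71  71  71  71
  71  72  71  72  71  71  70  70  73  97 134 155 161 163]
```

{"name": "play_rows", "arguments": {
  "rows": [
    {"slide": [-0.055, 0.007, 0], "delta_rot": [0, 0.02, 0], "fingers": -1},
    {"slide": [0, 0, 0.1], "delta_rot": [0, 0, 0], "fingers": -1},
    {"slide": [0, 0, 0.15], "delta_rot": [0, 0, 0], "fingers": -1},
    {"slide": [0, 0, 0.15], "delta_rot": [0, 0, 0], "fingers": -1},
    {"slide": [0, 0, 0.12], "delta_rot": [0, 0, 0], "fingers": -1},
    {"slide": [0, 0, 0.1], "delta_rot": [0, 0, 0], "fingers": -1},
    {"slide": [0, 0, 0], "delta_rot": [0, 0, 0], "fingers": -1},
    {"slide": [0, 0, 0], "delta_rot": [0, 0, 0], "fingers": -1}
  ]
}}

```text
time_s: 10.52
tcp_pos: [0.5401, -0.225, 0.2365]
eef_rot: [180.0, -0.1, 7.7]
contact_force: [0.3, -0.6, -4.2]
gripper_width: 0.0153
gripper_force: 30.0
```

```bash
python3 - <<'E'
from h import *
go((.5395,-.2255,.183),7.5)
E
```

```text
pos [ 0.5401 -0.225   0.2365] [ 1.7997e+02 -1.4000e-01  7.6800e+00] slide [-0.005  0.002  0.357] rot [ 0.007 -0.031  0.039] w 0.0153 F [ 0.3 -0.6 -4.2] t 10.525
```

{"name": "play_rows", "arguments": {
  "rows": [
    {"slide": [-0.004, 0, 0.04], "delta_rot": [0, 0, 0.03], "fingers": -1},
    {"slide": [0, 0, 0.04], "delta_rot": [0, 0, 0], "fingers": -1},
    {"slide": [0, 0, 0.04], "delta_rot": [0, 0, 0], "fingers": -1},
    {"slide": [0, 0, 0.04], "delta_rot": [0, 0, 0], "fingers": -1},
    {"slide": [0, 0, 0.03], "delta_rot": [0, 0, 0], "fingers": -1},
    {"slide": [0, 0, 0.03], "delta_rot": [0, 0, 0], "fingers": -1}
  ],
  "squeeze": 20
}}

```text
time_s: 11.28
tcp_pos: [0.5393, -0.225, 0.2026]
eef_rot: [-180.0, -0.1, 7.5]
contact_force: [0.1, 0.4, -3.5]
gripper_width: 0.0155
gripper_force: 20.0
```

Foot is inside the mouth with no side force. Continuing gently.

{"name": "play_rows", "arguments": {
  "rows": [
    {"slide": [0, 0, 0.025], "delta_rot": [0, 0, 0], "fingers": -1},
    {"slide": [0, 0, 0.025], "delta_rot": [0, 0, 0], "fingers": -1},
    {"slide": [0, 0, 0.025], "delta_rot": [0, 0, 0], "fingers": -1},
    {"slide": [0, 0, 0.025], "delta_rot": [0, 0, 0], "fingers": -1},
    {"slide": [0, 0, 0.015], "delta_rot": [0, 0, 0], "fingers": -1},
    {"slide": [0, 0, 0.0], "delta_rot": [0, 0, 0], "fingers": -1}
  ]
}}

```text
time_s: 12.02
tcp_pos: [0.5391, -0.225, 0.1854]
eef_rot: [-180.0, -0.1, 7.5]
contact_force: [0.6, 0.7, -3.1]
gripper_width: 0.0158
gripper_force: 20.0
```

{"name": "play_rows", "arguments": {
  "rows": [
    {"slide": [0, 0, 0.015], "delta_rot": [0, 0, 0], "fingers": -1},
    {"slide": [0, 0, 0.015], "delta_rot": [0, 0, 0], "fingers": -1},
    {"slide": [0, 0, 0.007], "delta_rot": [0, 0, 0], "fingers": -1},
    {"slide": [0, 0, 0.0], "delta_rot": [0, 0, 0], "fingers": -1}
  ]
}}

```text
time_s: 12.52
tcp_pos: [0.5395, -0.2251, 0.1805]
eef_rot: [180.0, -0.1, 7.5]
contact_force: [-0.4, 1.2, 0.4]
gripper_width: 0.0155
gripper_force: 20.0
```

{"name": "play_rows", "arguments": {
  "rows": [
    {"slide": [0, 0, 0], "delta_rot": [0, 0, 0], "fingers": -0.5},
    {"slide": [0, 0, 0], "delta_rot": [0, 0, 0], "fingers": -0.3},
    {"slide": [0, 0, 0], "delta_rot": [0, 0, 0], "fingers": 0},
    {"slide": [0, 0, 0], "delta_rot": [0, 0, 0], "fingers": 0},
    {"slide": [0, 0, 0], "delta_rot": [0, 0, 0], "fingers": 0},
    {"slide": [0, 0, -0.1], "delta_rot": [0, 0, 0], "fingers": 0},
    {"slide": [0, 0, -0.15], "delta_rot": [0, 0, 0], "fingers": 0},
    {"slide": [0, 0, -0.15], "delta_rot": [0, 0, 0], "fingers": 0}
  ]
}}

```text
time_s: 13.52
tcp_pos: [0.5393, -0.2252, 0.2419]
eef_rot: [180.0, -0.1, 7.5]
contact_force: [-0.3, 1.3, 0.5]
gripper_width: 0.0437
gripper_force: 0.0
```

```bash
python3 - <<'E'
from h import *
s=r.capture("side")
def g(im,x,y,w,h,k):return cv2.resize(im[y:y+h,x:x+w],None,fx=k,fy=k,interpolation=cv2.INTER_CUBIC)
cv2.imwrite("pics/a5.png",g(s["image"],310,150,150,150,4))
go((.5391,-.225,.38),7.5)
th=1.55
for th in(1.5,1.55,1.6,1.65):
    u=np.array([np.cos(np.radians(7.5)),np.sin(np.radians(7.5))]);a=th+.103
    xy=np.array([.5407,-.225])+u*(.075-.156*np.cos(a));z=.119+.156*np.sin(a)
    e=np.array([-u[1],u[0]])
    print(th,xy,z,[proj(s,(*(xy+e*k),z)).round(1) for k in(.039,-.039)])
E
```

```text
pos [ 0.5407 -0.2257  0.2454] [179.85  -0.37   7.56] slide [-0.004 -0.004 -0.898] rot [ 0.032 -0.081  0.014] w 0.0438 F [ 1.4 -0.8  3.4] t 13.575
1.5 [ 0.6200383  -0.21455491] 0.2749191150183928 [array([388.1, 205.4]), array([417.9, 220.1])]
1.55 [ 0.62775811 -0.21353858] 0.27447321611966746 [array([391. , 204.5]), array([420.8, 219.2])]
1.6 [ 0.63544619 -0.21252643] 0.27363871514952876 [array([393.8, 203.9]), array([423.7, 218.4])]
1.65 [ 0.6430833  -0.21152098] 0.2724176979258022 [array([396.6, 203.4]), array([426.5, 217.9])]
```

View pics/a5.png

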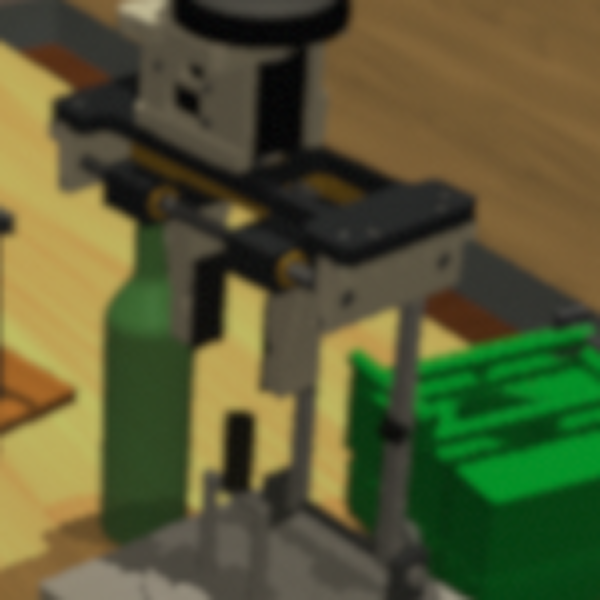

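The side view shows the cup standing upright in the well with its black knob at (238,450), and the fingers clear of it. Next I'll raise, shut the fingers and go behind the bar.

{"name": "play_rows", "arguments": {
  "rows": [
    {"slide": [0, 0, -0.2], "delta_rot": [0, 0, 0], "fingers": 0},
    {"slide": [0, 0, -0.25], "delta_rot": [0, 0, 0], "fingers": -1},
    {"slide": [0, 0, -0.2], "delta_rot": [0, 0, 0], "fingers": -1},
    {"slide": [0.15, 0, -0.05], "delta_rot": [0, 0, 0], "fingers": -1},
    {"slide": [0.22, 0, 0], "delta_rot": [0, 0, 0], "fingers": -1},
    {"slide": [0.25, 0, 0], "delta_rot": [0, 0, 0], "fingers": -1},
    {"slide": [0.25, 0, 0], "delta_rot": [0, 0, 0], "fingers": -1},
    {"slide": [0, 0, 0], "delta_rot": [0, 0, 0], "fingers": -1}
  ],
  "squeeze": 20
}}

```text
time_s: 14.58
tcp_pos: [0.67, -0.2074, 0.3441]
eef_rot: [-180.0, 0.0, 7.6]
contact_force: [-0.0, 0.2, -0.5]
gripper_width: 0.0006
gripper_force: 0.0
```

```bash
cat >> h.py <<'E'
U=np.array([np.cos(np.radians(7.5)),np.sin(np.radians(7.5))])
def bar(th,dx=0,dz=0):
    a=th+.103;xy=np.array([.5407,-.225])+U*(.075-.156*np.cos(a)+dx);return (*xy,.119+.156*np.sin(a)+dz)
E
python3 - <<'E'
from h import *
go(bar(1.57,.04,-.01),7.5)
E
```

```text
pos [ 0.67   -0.2074  0.3441] [-1.7998e+02  1.0000e-02  7.5700e+00] slide [0.003 0.004 0.533] rot [-0.005  0.002  0.015] w 0.0006 F [-0.   0.2 -0.5] t 14.575
```

{"name": "play_rows", "arguments": {
  "rows": [
    {"slide": [0, 0, 0.15], "delta_rot": [0, 0, 0], "fingers": -1},
    {"slide": [0, 0, 0.15], "delta_rot": [0, 0, 0], "fingers": -1},
    {"slide": [0, 0, 0.13], "delta_rot": [0, 0, 0], "fingers": -1},
    {"slide": [0, 0, 0.1], "delta_rot": [0, 0, 0], "fingers": -1},
    {"slide": [-0.05, 0, 0], "delta_rot": [0, 0, 0], "fingers": -1},
    {"slide": [-0.05, 0, 0], "delta_rot": [0, 0, 0], "fingers": -1},
    {"slide": [-0.05, 0, 0], "delta_rot": [0, 0, 0], "fingers": -1},
    {"slide": [0, 0, 0], "delta_rot": [0, 0, 0], "fingers": -1}
  ]
}}

```text
time_s: 15.58
tcp_pos: [0.646, -0.2111, 0.267]
eef_rot: [180.0, -0.2, 7.5]
contact_force: [0.3, 0.5, 0.2]
gripper_width: 0.0006
gripper_force: 0.1
```

```bash
python3 - <<'E'
from h import *
go(bar(1.57,.017,-.01),7.5)
for th in np.arange(1.5,.55,-.1): a=th+.103;print(round(th,2),"dslide x,z per .1:",((-.156*np.cos(a)+.156*np.cos(a+.1))/.15).round(3),((.156*np.sin(a+.1)-.156*np.sin(a))/.15).round(3))
E
```

```text
pos [ 0.646  -0.2111  0.267 ] [179.97  -0.2    7.52] slide [0.012 0.001 0.019] rot [ 0.006 -0.043  0.005] w 0.0006 F [0.3 0.5 0.2] t 15.575
1.5 dslide x,z per .1: -0.104 -0.009
1.4 dslide x,z per .1: -0.104 0.002
1.3 dslide x,z per .1: -0.103 0.012
1.2 dslide x,z per .1: -0.102 0.022
1.1 dslide x,z per .1: -0.099 0.032
1.0 dslide x,z per .1: -0.095 0.042
0.9 dslide x,z per .1: -0.09 0.051
0.8 dslide x,z per .1: -0.085 0.06
0.7 dslide x,z per .1: -0.078 0.068
0.6 dslide x,z per .1: -0.071 0.076
```

{"name": "play_rows", "arguments": {
  "rows": [
    {"slide": [-0.05, 0, 0.015], "delta_rot": [0, 0, 0], "fingers": -1},
    {"slide": [-0.05, 0, 0.01], "delta_rot": [0, 0, 0], "fingers": -1},
    {"slide": [-0.05, 0, 0], "delta_rot": [0, 0, 0], "fingers": -1},
    {"slide": [-0.05, 0, 0], "delta_rot": [0, 0, 0], "fingers": -1}
  ]
}}

```text
time_s: 16.08
tcp_pos: [0.6158, -0.2148, 0.2616]
eef_rot: [-180.0, -0.1, 7.5]
contact_force: [3.3, 0.5, -1.1]
gripper_width: 0.0002
gripper_force: 1.6
```

{"name": "play_rows", "arguments": {
  "rows": [
    {"slide": [-0.073, 0, 0.01], "delta_rot": [0, 0, 0], "fingers": -1},
    {"slide": [-0.073, 0, 0.012], "delta_rot": [0, 0, 0], "fingers": -1},
    {"slide": [-0.073, 0, 0.018], "delta_rot": [0, 0, 0], "fingers": -1},
    {"slide": [-0.073, 0, 0.025], "delta_rot": [0, 0, 0], "fingers": -1},
    {"slide": [-0.073, 0, 0.03], "delta_rot": [0, 0, 0], "fingers": -1},
    {"slide": [-0.073, 0, 0.035], "delta_rot": [0, 0, 0], "fingers": -1},
    {"slide": [-0.073, 0, 0.042], "delta_rot": [0, 0, 0], "fingers": -1},
    {"slide": [-0.073, 0, 0.045], "delta_rot": [0, 0, 0], "fingers": -1}
  ]
}}

```text
time_s: 17.08
tcp_pos: [0.53, -0.2263, 0.2287]
eef_rot: [180.0, -0.2, 7.5]
contact_force: [9.1, 1.3, -6.5]
gripper_width: 0.0001
gripper_force: 4.4
```

```bash
python3 - <<'E'
from h import *
go(bar(.75,.016,-.009),7.5)
s=r.capture("side")
print([(th,[proj(s,(*(np.array(bar(th)[:2])+np.array([-U[1],U[0]])*k),bar(th)[2])).round(0) for k in(.039,-.039)]) for th in (.65,.75,.85,1.)])
cv2.imwrite("pics/a6.png",cv2.resize(s["image"][150:330,310:460],None,fx=3.3,fy=3.3,interpolation=cv2.INTER_CUBIC))
E
```

```text
pos [ 0.53   -0.2263  0.2287] [179.99  -0.21   7.53] slide [-0.006  0.001  0.008] rot [ 0.002 -0.046  0.007] w 0.0001 F [ 9.1  1.3 -6.5] t 17.075
[(0.65, [array([340., 246.]), array([368., 264.])]), (0.75, [array([345., 239.]), array([373., 257.])]), (0.85, [array([350., 233.]), array([379., 250.])]), (1.0, [array([358., 224.]), array([387., 240.])])]
```

View pics/a6.png

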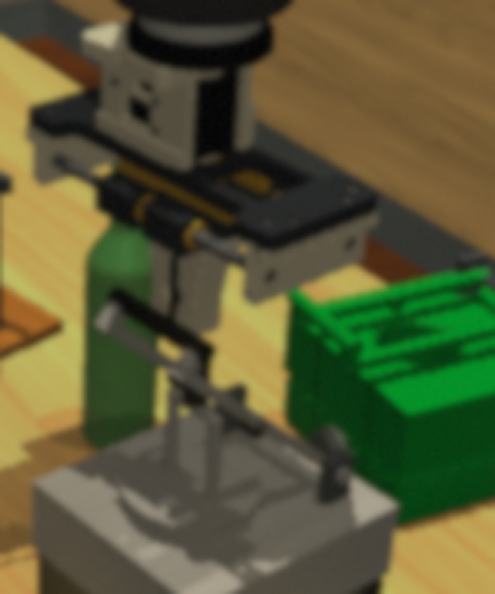

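The bar is at (345,239)–(373,257) px, so the yoke is at about 0.75 rad, past the knob. I'll back off, lift over the bar and press from above.

{"name": "play_rows", "arguments": {
  "rows": [
    {"slide": [0.05, 0, 0], "delta_rot": [0, 0, 0], "fingers": -1},
    {"slide": [0.02, 0, -0.1], "delta_rot": [0, 0, 0], "fingers": -1},
    {"slide": [0, 0, -0.15], "delta_rot": [0, 0, 0], "fingers": -1},
    {"slide": [-0.05, 0, -0.02], "delta_rot": [0, 0, 0], "fingers": -1},
    {"slide": [-0.1, 0, 0], "delta_rot": [0, 0, 0], "fingers": -1},
    {"slide": [-0.035, 0, 0], "delta_rot": [0, 0, 0], "fingers": -1},
    {"slide": [0, 0, 0], "delta_rot": [0, 0, 0], "fingers": -1}
  ]
}}

```text
time_s: 18.0
tcp_pos: [0.5117, -0.2287, 0.2697]
eef_rot: [-180.0, -0.1, 7.5]
contact_force: [-0.2, 0.3, -0.4]
gripper_width: 0.0004
gripper_force: 0.0
```

```bash
python3 - <<'E'
from h import *
go(bar(.73,0,.006),7.5)
for th in np.arange(.63,-.15,-.1): a=th+.103;print(round(th,2),"dslide x,z per .1:",((-.156*np.cos(a)+.156*np.cos(a+.1))/.15).round(3),((.156*np.sin(a+.1)-.156*np.sin(a))/.15).round(3))
E
```

```text
pos [ 0.5117 -0.2287  0.2697] [-1.80e+02 -8.00e-02  7.51e+00] slide [-0.005  0.001  0.195] rot [-0.    -0.017  0.003] w 0.0004 F [-0.2  0.3 -0.4] t 18.0
0.63 dslide x,z per .1: -0.073 0.074
0.53 dslide x,z per .1: -0.066 0.081
0.43 dslide x,z per .1: -0.057 0.087
0.33 dslide x,z per .1: -0.048 0.092
0.23 dslide x,z per .1: -0.039 0.096
0.13 dslide x,z per .1: -0.029 0.1
0.03 dslide x,z per .1: -0.019 0.102
-0.07 dslide x,z per .1: -0.009 0.104
```

{"name": "play_rows", "arguments": {
  "rows": [
    {"slide": [-0.005, 0, 0.08], "delta_rot": [0, 0, 0], "fingers": -1},
    {"slide": [0, 0, 0.08], "delta_rot": [0, 0, 0], "fingers": -1},
    {"slide": [0, 0, 0.035], "delta_rot": [0, 0, 0], "fingers": -1},
    {"slide": [-0.037, 0, 0.037], "delta_rot": [0, 0, 0], "fingers": -1},
    {"slide": [-0.036, 0, 0.037], "delta_rot": [0, 0, 0], "fingers": -1},
    {"slide": [-0.034, 0, 0.04], "delta_rot": [0, 0, 0], "fingers": -1},
    {"slide": [-0.032, 0, 0.041], "delta_rot": [0, 0, 0], "fingers": -1},
    {"slide": [-0.029, 0, 0.043], "delta_rot": [0, 0, 0], "fingers": -1}
  ]
}}

```text
time_s: 19.0
tcp_pos: [0.4861, -0.2319, 0.2107]
eef_rot: [-180.0, -0.0, 7.5]
contact_force: [-3.8, 2.6, 5.8]
gripper_width: 0.0005
gripper_force: 2.8
```

```bash
python3 - <<'E'
from h import *
go(bar(.45,0,.006),7.5)
E
```

```text
pos [ 0.4861 -0.2319  0.2107] [-1.7999e+02 -3.0000e-02  7.5400e+00] slide [-0.018  0.002  0.025] rot [-0.002 -0.006  0.009] w 0.0005 F [-3.8  2.6  5.8] t 19.0
```

Pressing with moderate force and tracking the arc. Continuing to about 0.1 rad.

{"name": "play_rows", "arguments": {
  "rows": [
    {"slide": [-0.029, 0, 0.044], "delta_rot": [0, 0, 0], "fingers": -1},
    {"slide": [-0.027, 0, 0.044], "delta_rot": [0, 0, 0], "fingers": -1},
    {"slide": [-0.025, 0, 0.046], "delta_rot": [0, 0, 0], "fingers": -1},
    {"slide": [-0.023, 0, 0.046], "delta_rot": [0, 0, 0], "fingers": -1},
    {"slide": [-0.02, 0, 0.048], "delta_rot": [0, 0, 0], "fingers": -1},
    {"slide": [-0.018, 0, 0.048], "delta_rot": [0, 0, 0], "fingers": -1},
    {"slide": [-0.016, 0, 0.05], "delta_rot": [0, 0, 0], "fingers": -1},
    {"slide": [0, 0, 0], "delta_rot": [0, 0, 0], "fingers": -1}
  ]
}}

```text
time_s: 20.0
tcp_pos: [0.4634, -0.235, 0.1611]
eef_rot: [-180.0, -0.1, 7.5]
contact_force: [0.1, -0.5, 1.2]
gripper_width: 0.0006
gripper_force: 0.0
```

```bash
python3 - <<'E'
from h import *
go(bar(0,0,.006),7.5)
E
```

```text
pos [ 0.4634 -0.235   0.1611] [-1.7999e+02 -8.0000e-02  7.5200e+00] slide [-0.015  0.001  0.133] rot [-0.001 -0.017  0.005] w 0.0006 F [ 0.1 -0.5  1.2] t 20.0
```

{"name": "play_rows", "arguments": {
  "rows": [
    {"slide": [-0.008, 0, 0.035], "delta_rot": [0, 0, 0], "fingers": -1},
    {"slide": [-0.006, 0, 0.035], "delta_rot": [0, 0, 0], "fingers": -1},
    {"slide": [-0.003, 0, 0.03], "delta_rot": [0, 0, 0], "fingers": -1},
    {"slide": [0, 0, 0.015], "delta_rot": [0, 0, 0], "fingers": -1},
    {"slide": [0, 0, 0], "delta_rot": [0, 0, 0], "fingers": -1}
  ]
}}

```text
time_s: 20.62
tcp_pos: [0.4607, -0.2354, 0.1442]
eef_rot: [-180.0, -0.1, 7.5]
contact_force: [-0.7, -0.3, 0.5]
gripper_width: 0.0004
gripper_force: 0.3
```

{"name": "play_rows", "arguments": {
  "rows": [
    {"slide": [0, 0, 0.015], "delta_rot": [0, 0, 0], "fingers": -1},
    {"slide": [0, 0, 0.015], "delta_rot": [0, 0, 0], "fingers": -1}
  ]
}}

```text
time_s: 20.88
tcp_pos: [0.4607, -0.2355, 0.1405]
eef_rot: [180.0, -0.1, 7.5]
contact_force: [-9.0, 4.4, 21.7]
gripper_width: 0.0004
gripper_force: 10.9
```

{"name": "play_rows", "arguments": {
  "rows": [
    {"slide": [0, 0, 0.012], "delta_rot": [0, 0, 0], "fingers": -1},
    {"slide": [0, 0, 0], "delta_rot": [0, 0, 0], "fingers": -1}
  ]
}}

```text
time_s: 21.12
tcp_pos: [0.4606, -0.2355, 0.1403]
eef_rot: [180.0, -0.1, 7.6]
contact_force: [-9.6, 4.6, 23.7]
gripper_width: 0.0001
gripper_force: 12.1
```

Hard stop at the expected height (0.1403, against 0.141 predicted). Retreating straight up.

{"name": "play_rows", "arguments": {
  "rows": [
    {"slide": [0, 0, -0.05], "delta_rot": [0, 0, 0], "fingers": -1},
    {"slide": [0, 0, -0.15], "delta_rot": [0, 0, 0], "fingers": -1},
    {"slide": [0, 0, -0.25], "delta_rot": [0, 0, 0], "fingers": -1},
    {"slide": [0, 0, -0.25], "delta_rot": [0, 0, 0], "fingers": -1},
    {"slide": [0, 0, -0.25], "delta_rot": [0, 0, 0], "fingers": -1},
    {"slide": [0, 0, -0.2], "delta_rot": [0, 0, 0], "fingers": -1},
    {"slide": [0, 0, 0], "delta_rot": [0, 0, 0], "fingers": -1},
    {"slide": [0, 0, 0], "delta_rot": [0, 0, 0], "fingers": -1}
  ]
}}

```text
time_s: 22.12
tcp_pos: [0.4606, -0.235, 0.3099]
eef_rot: [-180.0, -0.1, 7.5]
contact_force: [-0.7, 0.7, -0.4]
gripper_width: 0.0005
gripper_force: 0.0
```

```bash
python3 - <<'E'
from h import *
go(bar(0,0,.18),7.5)
s=r.capture("side");g=cv2.cvtColor(s["image"],cv2.COLOR_BGR2GRAY)
for th in(0,.05,.1):print(th,proj(s,bar(th)).round(1),proj(s,bar(th,0,.006)).round(1),proj(s,bar(th,0,-.006)).round(1))
u=int(round(proj(s,bar(0))[0]));print(u,[(v,int(g[v,u])) for v in range(275,310)])
k=np.array([.5407,-.225]);
for n,z in(("clamped knob",.132+.054),("unclamped",.194)):print(n,proj(s,(*k,z+.019)).round(1))
x=int(round(proj(s,(*k,.2))[0]));print([(v,int(g[v,x])) for v in range(250,285)])
# strainer / bystander drift vs first picture
f=cv2.imread("pics/side0.png");d=cv2.absdiff(f,s["image"]).max(2)
for n,(a,b,w,h) in dict(strainer=(262,200,50,55),oil=(332,190,28,95),tin=(264,280,40,60),mill=(355,345,32,72),onion=(210,236,30,30),orange=(190,185,34,58)).items():print(n,(d[b:b+h,a:a+w]>50).mean().round(3))
E
```

```text
pos [ 0.4606 -0.235   0.3099] [-1.7995e+02 -8.0000e-02  7.5300e+00] slide [ 0.004  0.003 -0.034] rot [-0.01  -0.017  0.006] w 0.0005 F [-0.7  0.7 -0.4] t 22.125
0 [335.  303.9] [335.  301.3] [334.9 306.6]
0.05 [335.5 300.3] [335.5 297.7] [335.4 303. ]
0.1 [336.1 296.7] [336.2 294. ] [336.1 299.3]
335 [(275, 88), (276, 87), (277, 86), (278, 87), (279, 86), (280, 87), (281, 95), (282, 105), (283, 109), (284, 100), (285, 91), (286, 93), (287, 98), (288, 100), (289, 98), (290, 96), (291, 95), (292, 95), (293, 95), (294, 95), (295, 94), (296, 91), (297, 84), (298, 69), (299, 55), (300, 43), (301, 38), (302, 38), (303, 40), (304, 40), (305, 43), (306, 51), (307, 62), (308, 69), (309, 68)]
clamped knob [369.1 257.8]
unclamped [369.3 254.1]
[(250, 163), (251, 165), (252, 165), (253, 162), (254, 152), (255, 123), (256, 81), (257, 44), (258, 24), (259, 23), (260, 21), (261, 19), (262, 20), (263, 20), (264, 18), (265, 19), (266, 22), (267, 21), (268, 22), (269, 21), (270, 22), (271, 21), (272, 22), (273, 23), (274, 23), (275, 30), (276, 47), (277, 67), (278, 82), (279, 96), (280, 107), (281, 101), (282, 87), (283, 80), (284, 92)]
strainer 0.069
oil 0.198
tin 0.112
mill 0.018
onion 0.0
orange 0.0
```

```bash
python3 -c "
from plant import r
print(r.close_job())"
```

```text
the job is handed in; nothing more can be done
None
```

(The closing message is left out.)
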